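# Square brass blank from the stock bin to the vise nest

## Task

Take the square brass blank out of the stock bin, where it stands on edge, lay it flat on the black rubber mat and let go of it. Then take it again and lower it, without dropping it, into the square nest of the block in the green vise, so that it lies flat and fully home on the nest floor. Leave the other blanks in the bin and the tool holder on the bench where they are.

Things in the scene. Friction and masses are not known exactly. Their poses are not given: they have to be found in the camera images.
- brass_blank: The target: the only brass piece, a square plate 50 x 50 x 16 mm, 0.34 kg nominal. Origin at its centre; its y axis is the face normal (16 mm thickness), x and z run along its 50 mm edges. At the start it stands on edge in one of the bin's slots: y axis level, origin 29 mm above the bench, top edge 54 mm above the bench.
- bin: Grey steel stock bin, fixed, 110 (x) x 232 (y) mm, walls 30 mm high. Origin: centre of its underside on the bench, z up. Four slots at y = -75, -25, 25, 75 mm, 18 mm wide between ribs 16 mm high, floor 4 mm thick; each holds one blank on edge (thickness along y), up to 12 mm off the middle along x, 34 mm free between blanks. Small cutters up to 14 mm high lie between the ribs.
- mat: Black rubber bench mat fixed to the bench, 150 mm (x) by 140 mm (y), 4 mm thick. Origin at the centre of its underside on the bench, z up.
- vise: Low green machine vise, fixed; bed 250 mm long (x), two jaws 44 mm high clamping an aluminium nest block 82 (x) x 152 (y) mm, flat top 50 mm above the bench. Origin: on the bench under the centre of the block, z up. Its screw with cross bar (34 mm high) points to +x.
- square_nest (a point): Centre of the floor of the square nest in the vise block: pocket 53 x 53 mm, 6 mm deep (floor 44 mm, block top 50 mm above the bench), with a 2 mm chamfer at the mouth. Axes as the vise: x and y along the pocket's sides, z up. A seated blank stands 10 mm above the block, its centre 8 mm above this point.
- round_nest (a point): Centre of the floor of the round nest (53 mm diameter, 6 mm deep) in the same block, 72 mm from the square nest along +y of the vise. Not used.
- alu_blank: Bystander in the bin: square aluminium (pale grey) plate 50 x 50 x 16 mm standing on edge; origin at its centre, y axis the face normal.
- black_blank: Bystander in the bin: square black plastic plate 50 x 50 x 16 mm standing on edge; origin at its centre, y axis the face normal.
- steel_disc: Bystander in the bin: steel disc 50 mm diameter, 16 mm thick, standing on edge; origin at its centre, y axis along its axis.
- holder: Bystander: steel taper tool holder standing on its 60 mm flange on the bench beyond the mat, 84 mm high; origin at the centre of its underside.

How it is judged:
By the outcome, as a careful person would: the job done as asked, in the order asked, and still so for the second after the job is handed in, with the robot touching nothing.
It also fails if it takes over 70 s, if anything falls off the work surface, if the arm or the gripper's body presses on something with over 40 N, if the wrist force passes 120 N, or if a joint passes its speed limit or range.

## Robot

A 6-joint arm with a two-finger parallel gripper is mounted at the origin on the work surface. World frame = base frame: x ahead of the robot, y to its left, z up, the work surface at z = 0. Lengths are in m, angles in rad, forces in N, time in s.
With the tool pointing down it reaches from about 0.325 to 0.775 m from the base axis. Payload 5.5 kg.
Tool frame: the origin (TCP) lies between the finger pads; the fingertips stand 8 mm ahead of it and the grasp point (between the pads) lies 11 mm behind it (tcp_to_tips is the distance from the TCP to the fingertips, in m); z points along the fingers, y is the line along which they close (so a half turn about z gives the same grasp; the last joint's range is limited). The gripper opens to 88 mm and grips with 3 to 60 N. Pads are 20 mm wide; open, the fingers measure 115 mm over their backs; the gripper's body (75 mm by 178 mm) begins 61 mm behind the grasp point.
Start: joints at [-1.278, 0.091, 1.231, -0, 1.82, -0.057], TCP at [0.206, -0.564, 0.231] pointing down, gripper open.
Joint ranges: [-2.87, 2.87], [-0.86, 2.18], [0.17, 2.46], [-1.51, 4.65], [0.06, 2.69], [-2.65, 2.65]. Speed limits (rad/s): [2.57, 2.57, 3.01, 3.14, 3.14, 3.14].

## Interface

Orientations are given as a unit quaternion [w, x, y, z].
In Python, from bench import * gives the robot as it stands. Calls block until the motion is done:
- move_to(position, orientation): joint-space move of the TCP to a pose.
- move_l(position, speed=0.15, orientation=None): straight line of the TCP; orientation=None keeps the orientation; speed is the mean speed in m/s.
- movej(angles): joint-space move.
- gripper_open() and close(): open the fingers fully, or close them until they stop; the grip force is fixed at half the most.
- hold(seconds).
- inverse_kinematics(position, orientation): joint angles nearest the present ones, or None.
- state(): the state.
- get_image(name): name is "scene" or "side" or "wrist"; returns a dict with "frame" (400x640x3 uint8, blue, green, red), "depth" (400x640 float32, m along the optical axis (not along the pixel's ray), 0 where there is no reading), "camera_matrix" (3x3 intrinsics, pixels), "k1" (the pictures are not rectified: a ray, as slopes to the right and down, at radius r is drawn at 1 + k1 r^2 times it, then the intrinsics apply), "view" (4x4, takes a point from world to camera coordinates). Camera axes: x right, y up, looking along -z (the intrinsics and any distortion apply to the point x, -y, -z); pixel columns grow to the right and rows downward; lengths in m; the calibration is good to about 2 mm. A picture is of the moment at which its call begins.
A pose or a line that the arm cannot do raises IKError and nothing moves.
- job_done(): hands the job in; it is judged then, once.
The state is a dict: "time": time; "joint_pos": joint angles; "dq": joint speeds; "joint_torque": joint torques, N m; "ee_pos": TCP position; "ee_rot": TCP orientation; "ft_force": force on the tool from outside, world axes, zero at the start; "moment": the same for the moment, N m; "finger_gap": finger opening in m; "finger_force": force on a finger pad.
Only numpy, scipy, OpenCV 4.12 (cv2) and the standard library are available. Lean on these libraries where they do the work, as an engineer would, in place of code of your own. Each camera call takes 0.05 s, during which the arm holds its last target. There are 200 camera calls.

## Working session

There is one attempt and no reset: what is moved stays moved. The work goes in short steps, each a Python script; the robot and the scene stay as the last script left them, time stands still between calls to the robot, and variables do not carry over. Pictures are saved under pics/ and viewed, at most 10 in all, crops included, and the job is handed in when it is done.

```bash
mkdir -p pics
cat > h.py <<'E'
from bench import *
import numpy as np, cv2
def cloud(im):
    d=im["depth"].astype(float); K=np.array(im["camera_matrix"]); h,w=d.shape
    uv=np.stack(np.meshgrid(np.arange(w),np.arange(h)),-1).reshape(-1,1,2).astype(float)
    s=cv2.undistortPoints(uv,K,np.array([im["k1"],0,0,0.])).reshape(h,w,2)
    P=np.stack([s[...,0]*d,-s[...,1]*d,-d,np.ones_like(d)],-1)
    W=P@np.linalg.inv(np.array(im["view"])).T
    W=W[...,:3]; W[d==0]=np.nan
    return W
def snap(name,tag):
    im=get_image(name); cv2.imwrite(f"pics/{tag}.png",im["frame"]); np.save(f"pics/{tag}.npy",cloud(im)); return im
E
python3 - <<'E'
from h import *
for n in("scene","side","wrist"):
    im=snap(n,n+"0"); print(n,np.linalg.inv(im["view"]).round(3).tolist(),im["k1"])
print(state())
a=[cv2.imread(f"pics/{n}0.png") for n in("scene","side")]
cv2.imwrite("pics/c0.png",cv2.resize(np.vstack(a),(480*1,600)))
E
```

```text
scene [[0.516, -0.622, 0.588, 1.239], [0.856, 0.372, -0.358, -0.363], [0.004, 0.689, 0.725, 0.769], [0.0, 0.0, 0.0, 1.0]] 0.03189202459182818
side [[-0.953, 0.215, -0.213, 0.429], [-0.303, -0.674, 0.674, 0.569], [0.002, 0.707, 0.708, 0.69], [0.0, 0.0, 0.0, 1.0]] -0.05246217751415549
wrist [[0.343, 0.895, 0.287, 0.285], [-0.94, 0.327, 0.102, -0.533], [-0.002, -0.304, 0.953, 0.383], [0.0, 0.0, 0.0, 1.0]] -0.048040908429050594
{'time': 0.15, 'joint_pos': array([-1.27771396e+00,  9.16878555e-02,  1.23158330e+00,  5.19315080e-06,
        1.81980137e+00, -5.67311710e-02]), 'dq': array([-0.00076859, -0.00140104, -0.00344653, -0.00071076,  0.00155995,
        0.00047149]), 'joint_torque': array([ 2.58423570e-03, -4.47043097e+01, -4.06908238e+01,  6.99178199e-02,
        2.74648512e-02, -1.22052270e-04]), 'ee_pos': array([ 0.20555616, -0.56347025,  0.22978012]), 'ee_rot': array([-7.35071477e-04,  9.84742386e-01,  1.74016910e-01, -8.47395220e-05]), 'ft_force': array([0.07637509, 0.01394362, 0.22206714]), 'moment': array([ 0.02702592, -0.01014828, -0.02456748]), 'finger_force': 0.0, 'finger_gap': 0.08777541337296882}
```

View pics/scene0.png

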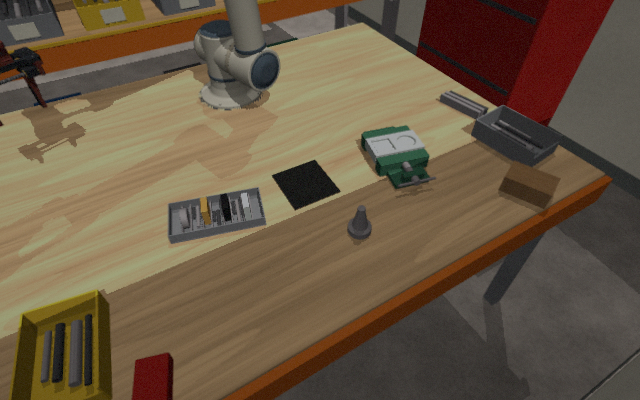

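View pics/side0.png

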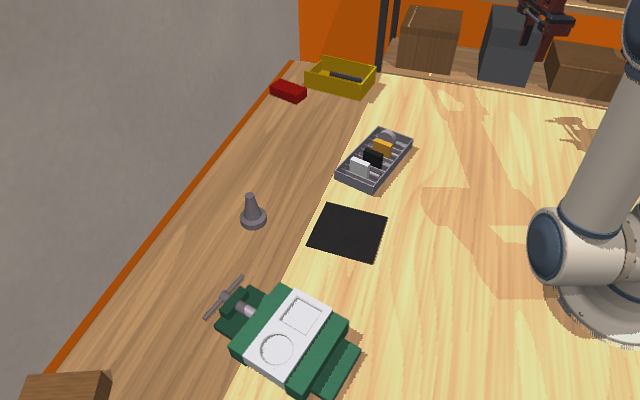

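Scene view: the bin is at about (216,215), with the brass blank second from the left at (205,210). The mat is at (305,184), the holder at (360,225), and the vise at (397,150) with the square nest at (380,145). The side view agrees (brass at (382,147), square nest at (300,314)). Next I'll get rough positions.

Run:
```python
from h import *
for n,pts in {"scene":dict(brass=(205,206),disc=(183,214),black=(225,207),alu=(245,203),matc=(305,184),sq=(380,145),rd=(405,141),hold=(361,210)),
 "side":dict(brass=(381,144),black=(374,155),alu=(360,165),matc=(348,232),m1=(328,203),m2=(387,217),m3=(374,262),m4=(307,247),sq=(300,314),rd=(277,349),hold=(251,200))}.items():
    W=np.load(f"pics/{n}0.npy")
    for k,(u,v) in pts.items(): print(n,k,np.nanmedian(W[v-1:v+2,u-1:u+2].reshape(-1,3),0).round(3))
W=np.load("pics/side0.npy"); im=cv2.imread("pics/side0.png").astype(int)
# mat: dark pixels
m=(im.max(2)<50)&(abs(W[...,2]-.004)<.008); n,l,s,c=cv2.connectedComponentsWithStats(m.astype(np.uint8))
i=l[232,348]; P=W[l==i]; print("mat",cv2.minAreaRect(P[:,:2].astype(np.float32)),np.median(P[:,2]))
for n in("scene","side"):
    W=np.load(f"pics/{n}0.npy"); im=cv2.imread(f"pics/{n}0.png"); h=cv2.cvtColor(im,cv2.COLOR_BGR2HSV)
    m=(h[...,0]>10)&(h[...,0]<30)&(h[...,1]>130)&(W[...,2]>.02)&(W[...,2]<.07)&(abs(W[...,0]-W[144 if n=="side" else 206,381 if n=="side" else 205,0])<.06)
    nn,l,s,c=cv2.connectedComponentsWithStats(m.astype(np.uint8)); i=1+np.argmax(s[1:,4]); P=W[l==i]; print(n,"brass",len(P),c[i],P.min(0),P.max(0))
```

```text
scene brass [ 0.54  -0.275  0.053]
scene disc [ 0.535 -0.33   0.051]
scene black [ 0.568 -0.235  0.052]
scene alu [ 0.581 -0.188  0.053]
scene matc [ 0.555 -0.005  0.003]
scene sq [0.562 0.243 0.042]
scene rd [0.584 0.319 0.042]
scene hold [0.768 0.028 0.083]
side brass [ 0.53  -0.271  0.051]
side black [ 0.538 -0.221  0.051]
side alu [ 0.562 -0.176  0.048]
side matc [0.543 0.003 0.005]
side m1 [ 0.611 -0.07   0.003]
side m2 [ 0.469 -0.068  0.002]
side m3 [ 0.471  0.062 -0.   ]
side m4 [ 0.618  0.066 -0.001]
side sq [0.569 0.244 0.043]
side rd [0.584 0.316 0.043]
side hold [0.753 0.039 0.075]
mat ((0.545921802520752, -0.0009486675262451172), (0.14059825241565704, 0.14796267449855804), 87.57086944580078) 0.0036438837805392588
scene brass 166 [204.62048193 208.58433735] [ 0.50666752 -0.29058723  0.02089061] [ 0.55837078 -0.26448154  0.05568926]
side brass 253 [382.23715415 146.43478261] [ 0.50176502 -0.28875339  0.02004984] [ 0.55235079 -0.22752562  0.05673239]
```

Run:
```python
from h import *
q=[0,1,0,0]
move_to([.55,-.24,.30],q); hold(.3); snap("wrist","w_bin"); print(state()["time"])
move_to([.57,.27,.30],q); hold(.3); snap("wrist","w_vise"); print(state()["time"],state()["joint_pos"])
cv2.imwrite("pics/w2.png",cv2.resize(np.vstack([cv2.imread(f"pics/w_{n}.png") for n in("bin","vise")]),(480,600)))
```

```text
2.2417
4.4417 [ 3.87693199e-01  2.04388910e-01  9.82538823e-01 -5.06266427e-05
  1.95463533e+00  1.95915166e+00]
```

View pics/w_bin.png

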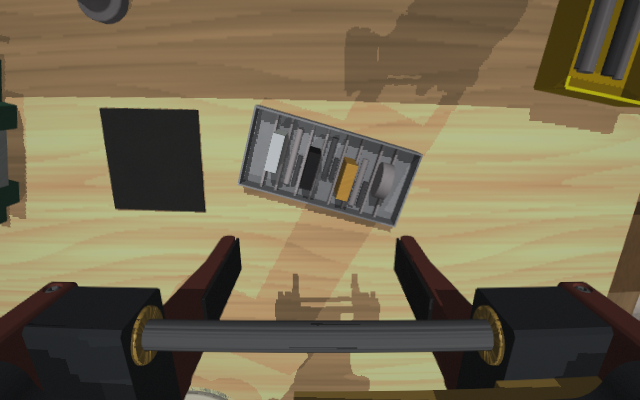

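View pics/w_vise.png

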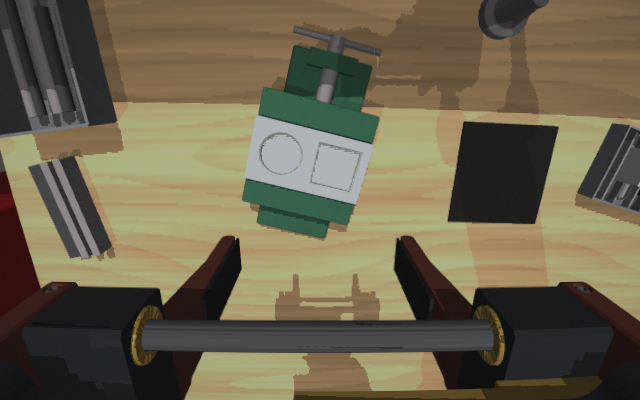

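Wrist views: the brass top is at (347,178) in the bin, which is turned about 15°. The square nest is at (336,167), with the vise also turned about 15°. I'll fit both from the depth.

Run:
```python
from h import *
W=np.load("pics/w_bin.npy"); h=cv2.cvtColor(cv2.imread("pics/w_bin.png"),cv2.COLOR_BGR2HSV)
def rect(m,at=None,n=""):
    k,l,s,c=cv2.connectedComponentsWithStats(m.astype(np.uint8)); i=l[at] if at and l[at] else 1+np.argmax(s[1:,4])
    P=W[l==i]; print(n,len(P),cv2.minAreaRect(P[:,:2].astype(np.float32)),"mean",P.mean(0).round(4)); return P
roi=np.zeros(h.shape[:2],bool); roi[100:230,235:425]=1
b=roi&(h[...,0]>8)&(h[...,0]<32)&(h[...,1]>110)
rect(b&(W[...,2]>.047),n="brass top"); 
rect(roi&(W[...,2]>.047)&(W[...,2]<.06)&(h[...,1]<60)&(h[...,2]>120),(150,273),"alu")
rect(roi&(W[...,2]>.047)&(W[...,2]<.06)&(h[...,2]<60),(160,313),"black")
rect(roi&(W[...,2]>.026)&(W[...,2]<.034),n="bin rim")
m=h[...,2]<50; rect(m&(abs(W[...,2]-.004)<.006),(160,150),"mat")
W=np.load("pics/w_vise.npy"); im=cv2.imread("pics/w_vise.png"); h=cv2.cvtColor(im,cv2.COLOR_BGR2HSV)
roi=np.zeros(h.shape[:2],bool); roi[80:230,240:385]=1
g=roi&(h[...,1]<50)&(h[...,2]>90)
P=rect(g&(W[...,2]>.035),n="block"); print(np.percentile(W[g][:,2],[5,25,50,75,95]))
rect(roi&(abs(W[...,2]-.0435)<.0022)&g,(167,336),"sq floor")
rect(roi&(abs(W[...,2]-.0435)<.0022)&g,(153,281),"round floor")
# high-precision crop for line positions
cv2.imwrite("pics/nestcrop.png",cv2.resize(im[130:205,290:380],None,fx=8,fy=8,interpolation=cv2.INTER_CUBIC)[:600])
```

```text
brass top 474 ((0.529624342918396, -0.2772846221923828), (0.015915770083665848, 0.050215210765600204), 73.94621276855469) mean [ 0.5304 -0.277   0.0529]
alu 486 ((0.5682165622711182, -0.18426527082920074), (0.015814943239092827, 0.04997465759515762), 73.99663543701172) mean [ 0.5687 -0.1844  0.0532]
black 471 ((0.5447025895118713, -0.22975178062915802), (0.015973538160324097, 0.049955882132053375), 73.93854522705078) mean [ 0.5457 -0.2298  0.0531]
bin rim 1130 ((0.541416585445404, -0.25438010692596436), (0.23249374330043793, 0.11094070971012115), 73.84069061279297) mean [ 0.5416 -0.2539  0.0289]
mat 9321 ((0.5483346581459045, -0.0015556439757347107), (0.1402561068534851, 0.14764076471328735), 88.0984878540039) mean [ 0.5518 -0.0028  0.0031]
block 7539 ((0.5762949585914612, 0.2832874357700348), (0.15275664627552032, 0.08484812080860138), 75.76612091064453) mean [0.5784 0.2837 0.0467]
[nan nan nan nan nan]
sq floor 1607 ((0.5678446292877197, 0.24791668355464935), (0.05320906639099121, 0.053302083164453506), 75.84917449951172) mean [0.5684 0.2477 0.0433]
round floor 1288 ((0.5859032273292542, 0.3181766867637634), (0.05239973962306976, 0.05210423842072487), 23.57029151916504) mean [0.5861 0.3182 0.0432]
```

View pics/nestcrop.png

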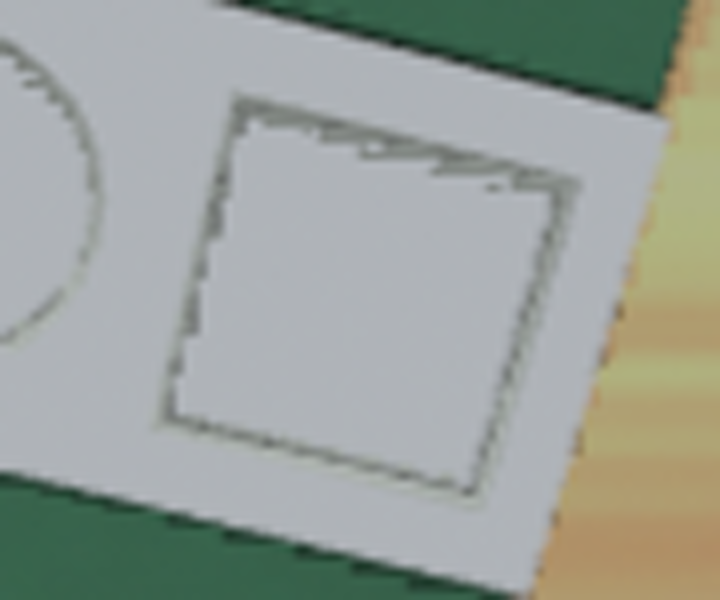

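```bash
cat > plan.py <<'E'
from h import *
from scipy.spatial.transform import Rotation as Ro
a=np.radians(45); Z=np.array([0,0,1.]); N0=np.array([np.cos(np.radians(73.9)),np.sin(np.radians(73.9)),0])
CB=np.array([.5297,-.2773,.029]); CM=np.array([.548,-.002,.012])
TIP=np.array([0,.002,.0125])
def T(sig):
    z=np.array([0,-np.sin(a),-np.cos(a)]); y=np.array([sig,0,0.]); return np.c_[np.cross(y,z),y,z]
def B(N,u): return np.c_[np.cross(N,u),N,u]
def q(R): x=Ro.from_matrix(R).as_quat(); return x[[3,0,1,2]]
def pose(C,Bm,sig,back=0):
    R=Bm@T(sig); return C+Bm@TIP-R[:,2]*(.008+back), q(R)
def w_(deg): r=np.radians(deg); return np.array([np.cos(r),np.sin(r),0])
E
python3 - <<'E'
from plan import *
j0=state()["joint_pos"]; lo=np.array([-2.87,-.86,.17,-1.51,.06,-2.65]);hi=np.array([2.87,2.18,2.46,4.65,2.69,2.65])
for s in(1,-1):
  for sig in(1,-1):
    Bb=B(s*N0,Z); js=[inverse_kinematics(*p) for p in (pose(CB,Bb,sig),pose(CB,Bb,sig,.08),(pose(CB,Bb,sig)[0]+[0,0,.1],pose(CB,Bb,sig)[1]))]
    print(s,sig,[None if j is None else np.round(j,2).tolist() for j in js])
    if any(j is None for j in js): continue
    for wd in range(0,360,30):
        p=pose(CM,B(Z,w_(wd)),sig); k=[inverse_kinematics(*p),inverse_kinematics(*pose(CM,B(Z,w_(wd)),sig,.08)),inverse_kinematics(p[0]+[0,0,.1],p[1])]
        if all(x is not None for x in k): print("   ",wd,np.round(k[0],2).tolist(),"d",np.abs(k[2]-js[2]).max().round(2), "marg",min((hi-k[0]).min(),(k[0]-lo).min()).round(2))
E
```

```text
1 1 [[-0.12, 0.22, 1.6, -0.77, 1.51, 0.29], [-0.03, 0.2, 1.51, -0.76, 1.64, 0.28], [-0.12, 0.13, 1.51, -0.77, 1.63, 0.17]]
    0 [-0.04, 0.78, 0.9, -0.04, 2.24, -1.63] d 1.8 marg 0.45
    30 [0.12, 0.71, 1.0, -0.34, 2.14, -2.05] d 2.28 marg 0.55
    60 [0.27, 0.53, 1.26, -0.55, 1.91, -2.38] d 2.64 marg 0.27
    210 [-0.48, -0.48, 2.29, 0.79, 1.01, 0.24] d 1.48 marg 0.17
    240 [-0.57, -0.07, 1.96, 0.8, 1.38, -0.26] d 1.56 marg 0.5
    270 [-0.5, 0.27, 1.59, 0.67, 1.69, -0.56] d 1.47 marg 0.87
    300 [-0.37, 0.54, 1.26, 0.5, 1.96, -0.85] d 1.31 marg 0.73
    330 [-0.21, 0.72, 1.0, 0.27, 2.17, -1.2] d 1.31 marg 0.52
1 -1 [None, None, None]
-1 1 [[-0.89, 0.45, 1.32, 0.64, 1.83, 2.55], [-0.96, 0.49, 1.17, 0.64, 1.96, 2.57], None]
-1 -1 [[-0.89, 0.45, 1.32, 0.64, 1.83, -0.59], [-0.96, 0.49, 1.17, 0.64, 1.96, -0.57], [-0.89, 0.37, 1.23, 0.68, 1.96, -0.48]]
    0 [-0.04, 0.78, 0.9, -0.04, 2.24, 1.51] d 1.99 marg 0.45
    30 [0.12, 0.71, 1.0, -0.34, 2.14, 1.09] d 1.51 marg 0.55
    60 [0.27, 0.53, 1.26, -0.55, 1.91, 0.76] d 1.27 marg 0.78
    90 [0.38, 0.27, 1.6, -0.72, 1.62, 0.48] d 1.41 marg 0.79
    120 [0.42, -0.07, 1.96, -0.83, 1.27, 0.16] d 1.47 marg 0.5
    150 [0.28, -0.49, 2.29, -0.73, 0.87, -0.42] d 1.3 marg 0.17
    300 [-0.37, 0.54, 1.26, 0.5, 1.96, 2.29] d 2.86 marg 0.36
    330 [-0.21, 0.72, 1.0, 0.27, 2.17, 1.95] d 2.48 marg 0.52
```

Run:
```python
from plan import *
Bb=B(N0,Z); p,o=pose(CB,Bb,1); pb,_=pose(CB,Bb,1,.08)
move_to(pb+[0,0,.1],o); move_l(pb,.2); f0=state()["ft_force"]
move_l(p,.08); s=state(); print("at",s["ee_pos"]-p,s["ft_force"]-f0)
snap("side","grasp"); close(); hold(.2); s=state(); print(s["finger_gap"],s["finger_force"],s["ft_force"]-f0,s["time"])
im=cv2.imread("pics/grasp.png"); cv2.imwrite("pics/graspc.png",cv2.resize(im[40:240,290:530],None,fx=2.5,fy=2.5))
```

```text
at [0.00043874 0.00018291 0.00051362] [ 0.81594251  0.33131688 -0.86151402]
0.04966199151563826 30.000077784061432 [-0.00974034 -0.18243312 -1.75677058] 8.9583
```

View pics/graspc.png

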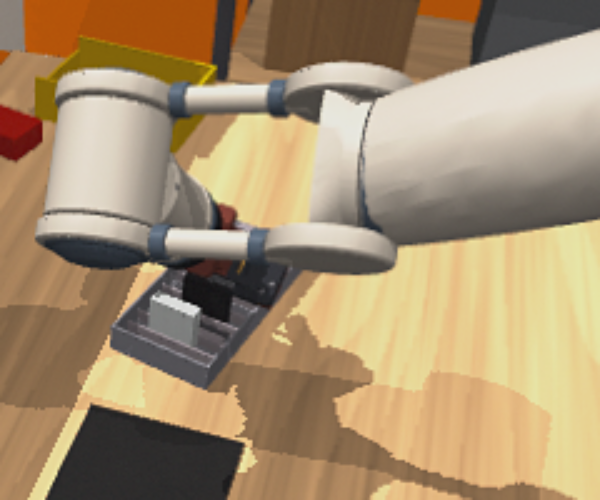

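The blank is gripped (gap 49.7 mm) and the neighbours are untouched: alu at crop (174,318), black at (205,293). Now I'll lift it, rotate, and stop above the mat to check.

Run:
```python
from plan import *
p,o=pose(CB,B(N0,Z),1); move_l(p+[0,0,.12],.15); print(state()["ft_force"],state()["finger_gap"])
p,o=pose(CM,B(Z,w_(255.85)),1); move_to(p+[0,0,.10],o); hold(.3)
move_l(p+[0,0,.03],.12); hold(.2)
s=state(); print(s["ft_force"],s["finger_gap"],s["time"],s["ee_pos"]-p)
for n in("side","scene"): 
    im=snap(n,n+"_mat"); W=np.load(f"pics/{n}_mat.npy"); h=cv2.cvtColor(im["frame"],cv2.COLOR_BGR2HSV)
    m=(h[...,0]>8)&(h[...,0]<32)&(h[...,1]>110)&(np.abs(W[...,:2]-CM[:2]).max(2)<.06)&(W[...,2]>.02)&(W[...,2]<.09)
    P=W[m]; print(n,len(P),P.min(0),P.max(0)); 
    if len(P)>20:
        A=P-P.mean(0); print(np.linalg.svd(A,full_matrices=False)[2][2])
c=[cv2.resize(cv2.imread(f"pics/{n}_mat.png")[v:v+160,u:u+160],(400,400)) for n,u,v in(("side",270,140),("scene",225,90))]
cv2.imwrite("pics/matc.png",np.hstack(c))
```

```text
[-0.16201959  0.10589804 -3.53101454] 0.04977158718219045
[-0.89491416 -1.55204745  0.40970451] 0.0005907094446939417 12.5083 [ 0.00052484 -0.0002927   0.03098519]Traceback (most recent call last):
  File "<stdin>", line 9, in <module>
    return umr_minimum(a, axis, None, out, keepdims, initial, where)
ValueError: zero-size array to reduction operation minimum which has no identity
```

The blank was lost during the fast reorientation. I'll look for it.

Run:
```python
from plan import *
gripper_open(); p=state()["ee_pos"]; move_l(p+[0,0,.15],.25)
move_to([.45,.1,.33],[0,1,0,0]); hold(.2)
for n in("side","scene"): snap(n,n+"_lost")
c=[cv2.imread(f"pics/{n}_lost.png")[v:v+240,u:u+320] for n,u,v in(("side",220,90),("scene",130,120))]
cv2.imwrite("pics/lost.png",np.vstack([cv2.resize(x,(400*1,300)) for x in c]))
print(state()["time"])
```

```text
16.6583
```

View pics/lost.png

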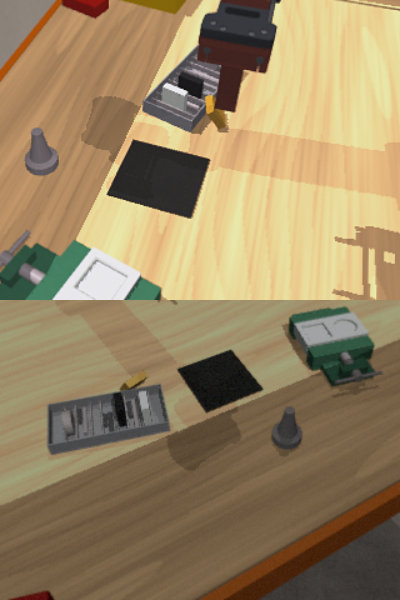

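The brass blank fell on the bench beside the bin's robot-side wall: at (213,110) in the side crop and (133,381) in the scene crop. It seems to be leaning on the wall. The other parts are undisturbed. I'll measure it from above.

```bash
cat >> plan.py <<'E'
def brass(n,tag,C,r=.08):
    im=snap(n,tag); W=np.load(f"pics/{tag}.npy"); h=cv2.cvtColor(im["frame"],cv2.COLOR_BGR2HSV)
    m=(h[...,0]>8)&(h[...,0]<32)&(h[...,1]>150)&(np.linalg.norm(W[...,:2]-C[:2],axis=2)<r)&(W[...,2]>.0065)&(W[...,2]<.09)
    k,l,s,c=cv2.connectedComponentsWithStats(m.astype(np.uint8)); i=1+np.argmax(s[1:,4]); return W[l==i],c[i],im
E
python3 - <<'E'
from plan import *
move_to([.42,-.17,.30],[0,1,0,0]); hold(.2)
for n in("wrist","scene"):
    P,c,im=brass(n,n+"_f",np.array([.47,-.18])); print(n,len(P),c.round(),P.min(0).round(4),P.max(0).round(4))
    print(cv2.minAreaRect(P[:,:2].astype(np.float32)))
    # segment planes by normals (RANSAC)
    Q=P.copy(); rng=np.random.default_rng(0)
    for _ in range(3):
        if len(Q)<25: break
        best=None
        for t in range(300):
            a_=Q[rng.choice(len(Q),3,False)]; nn=np.cross(a_[1]-a_[0],a_[2]-a_[0]); L=np.linalg.norm(nn)
            if L<1e-6: continue
            nn/=L; k=abs((Q-a_[0])@nn)<.0012
            if best is None or k.sum()>best.sum(): best=k
        F=Q[best]; nn=np.linalg.svd(F-F.mean(0),full_matrices=False)[2]
        print("  plane",len(F),"n",nn[2].round(3),"ax",nn[0].round(3),"c",F.mean(0).round(4),"ext",np.ptp((F-F.mean(0))@nn.T,axis=0).round(4)); Q=Q[~best]
im=cv2.imread("pics/wrist_f.png"); s=cv2.imread("pics/scene_f.png")
cv2.imwrite("pics/f.png",np.vstack([cv2.resize(im[100:260,220:420],(500,300)),cv2.resize(s[150:250,160:320],(500,300))]))
E
```

```text
wrist 1155 [323. 115.] [ 0.4578 -0.2024  0.0089] [ 0.5067 -0.147   0.0504]
((0.4828166365623474, -0.17467112839221954), (0.041070859879255295, 0.048337459564208984), 14.677684783935547)
  plane 782 n [-0.77  -0.204  0.604] ax [-0.627  0.074 -0.775] c [ 0.4783 -0.176   0.0311] ext [0.0585 0.0562 0.0023]
  plane 329 n [0.58  0.157 0.799] ax [-0.251  0.968 -0.008] c [ 0.497  -0.1704  0.0437] ext [0.0484 0.0142 0.0024]
  plane 24 n [0.508 0.149 0.848] ax [-0.342  0.939  0.04 ] c [ 0.4951 -0.1711  0.0432] ext [0.0451 0.0148 0.0017]
scene 78 [235. 186.] [ 0.4812 -0.2026  0.0139] [ 0.5117 -0.1562  0.0486]
((0.49056631326675415, -0.17822054028511047), (0.032511305063962936, 0.041742827743291855), 17.40845489501953)
  plane 34 n [0.665 0.219 0.714] ax [ 0.213 -0.972  0.099] c [ 0.5008 -0.18    0.0422] ext [0.0398 0.0141 0.0022]
  plane 18 n [-0.25   0.968 -0.024] ax [-0.726 -0.204 -0.657] c [ 0.494  -0.1983  0.0312] ext [0.041  0.0105 0.0017]
  plane 12 n [-0.782 -0.218  0.585] ax [ 0.614 -0.433  0.66 ] c [ 0.4969 -0.1716  0.0289] ext [0.039  0.0241 0.0012]
```

View pics/f.png

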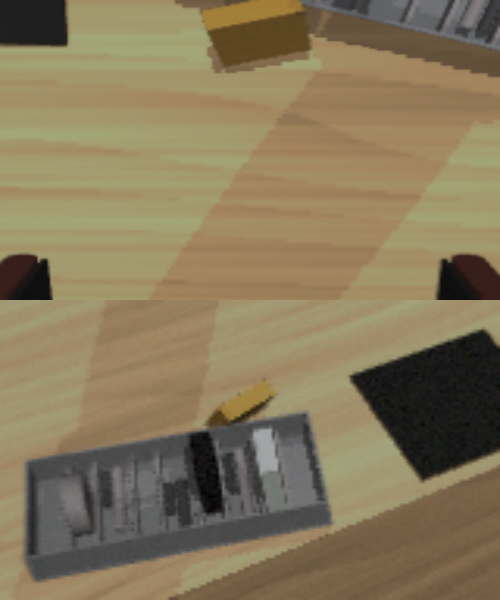

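The blank leans on the bin wall: its large face looks toward the robot and is tilted about 37° from upright, with its level edge along (-0.25, 0.97). I can grip its end edges with the tool vertical. Then I'll carry it slowly and turn it flat by pivoting on its lower edge on the mat.

```bash
cat > plan2.py <<'E'
from plan import *
A=np.radians(37.); e=np.array([.966,.259,0.]); e/=np.linalg.norm(e)   # away from robot
C2=np.array([.4825,-.1744,.0248])
TIP2=np.array([0,-.003*np.cos(A)+.0077*np.sin(A),.003*np.sin(A)+.0077*np.cos(A)])  # (c,N,u)
def Bt(phi,lean):  # u horizontally towards heading phi; lean = angle of u from vertical
    f=np.array([np.cos(phi),np.sin(phi),0]); u=np.sin(lean)*f+np.cos(lean)*Z; N=-np.cos(lean)*f+np.sin(lean)*Z
    return B(N,u)
def Tt(sig):
    z=np.array([0,-np.sin(A),-np.cos(A)]); y=np.array([sig,0,0.]); return np.c_[np.cross(y,z),y,z]
def pose2(C,Bm,sig):
    R=Bm@Tt(sig); return C+Bm@TIP2-R[:,2]*.008, q(R)
PH=np.arctan2(e[1],e[0])
EDGE=np.array([0,-.008,-.025])   # pivot edge in blank frame
def pivot(E,phi,lean,sig): Bm=Bt(phi,lean); return pose2(E-Bm@EDGE,Bm,sig)
E
python3 - <<'E'
from plan2 import *
for sig in(1,-1):
    p,o=pose2(C2,Bt(PH,A),sig); print(sig,p.round(4),o.round(3),np.round(inverse_kinematics(p,o),2))
    for d in(75.85,165.85,255.85,-14.15):
        ph=np.radians(d); E=CM.copy(); E[2]=.0045; E[:2]-=.025*np.array([np.cos(ph),np.sin(ph)])
        k=[inverse_kinematics(*pivot(E,ph,l,sig)) for l in(A,np.pi/2)]
        print("  ",d,[None if x is None else np.round(x,2).tolist() for x in k])
print(state()["time"])
E
```

```text
1 [ 0.4854 -0.1736  0.0405] [-0.    -0.131  0.991 -0.   ] [-0.41 -0.09  1.75 -0.    1.48 -2.24]
   75.85 [None, [0.37, 0.48, 1.39, -0.74, 1.83, -2.51]]
   165.85 [[-0.07, 0.03, 1.62, 0.0, 1.49, 1.75], None]
   255.85 [[-0.04, 0.01, 1.65, 0.0, 1.49, 0.21], [-0.59, 0.19, 1.76, 0.85, 1.6, -0.51]]
   -14.15 [[-0.06, -0.04, 1.69, -0.0, 1.49, -1.39], [-0.13, 0.88, 0.82, 0.13, 2.36, -1.4]]
-1 [ 0.4854 -0.1736  0.0405] [ 0.     0.991  0.131 -0.   ] [-0.41 -0.09  1.75 -0.    1.48  0.9 ]
   75.85 [[-0.09, -0.01, 1.67, -0.0, 1.49, 0.16], [0.37, 0.48, 1.39, -0.74, 1.83, 0.64]]
   165.85 [[-0.07, 0.03, 1.62, 0.0, 1.49, -1.39], None]
   255.85 [None, [-0.59, 0.19, 1.76, 0.85, 1.6, 2.63]]
   -14.15 [[-0.06, -0.04, 1.69, -0.0, 1.49, 1.76], [-0.13, 0.88, 0.82, 0.13, 2.36, 1.74]]
18.0167
```

```bash
sed -i 's/^EDGE/SIG=-1; D=np.radians(75.85); CM2=np.array([.545,-.03,.004])\nEDGE/' plan2.py
python3 - <<'E'
from plan2 import *
p,o=pose2(C2,Bt(PH,A),SIG); move_to(p+[0,0,.09],o); f0=state()["ft_force"]
move_l(p,.08); s=state(); print(s["ee_pos"]-p,s["ft_force"]-f0)
close(); hold(.2); s=state(); print(s["finger_gap"],s["ft_force"]-f0)
move_l(p+[-.01,0,.05],.05); hold(.1); s=state(); print(s["finger_gap"],s["ft_force"]-f0,s["time"])
P,c,_=brass("wrist","wrist_g",p,.07); print(len(P),P.min(0).round(4),P.max(0).round(4),c)
nn=np.linalg.svd(P-P.mean(0),full_matrices=False)[2]; print(nn.round(3))
E
```

```text
[ 0.00045403 -0.00017556  0.00077188] [ 0.39159837 -0.32602202  0.14171996]
0.04971213099006088 [ 1.25218284 -0.37046292  1.62033904]
0.04944953700632843 [-0.70697055 -0.41033711 -2.34434951] 22.1917
613 [ 0.4511 -0.1986  0.0631] [ 0.4795 -0.1497  0.09  ] [316.73572594 266.71941272]
[[-0.251  0.968 -0.004]
 [ 0.591  0.157  0.792]
 [-0.767 -0.196  0.611]]
```

Run:
```python
from plan2 import *
E=CM2.copy(); E[:2]-=.025*np.array([np.cos(D),np.sin(D)])
p0=state()["ee_pos"]; up=np.array([0,0,.045])
pe,_=pivot(E,D,A,SIG); pe=pe+up
for k in np.linspace(0,1,7)[1:]:
    ph=PH+k*(D-PH); _,o=pivot(E,ph,A,SIG); move_l(p0+k*(pe-p0),.07,o)
s=state(); print(s["finger_gap"],s["ft_force"],s["time"])
P,c,_=brass("wrist","wrist_h",pe,.07); print(len(P),np.linalg.svd(P-P.mean(0),full_matrices=False)[2].round(3)[2])
f=s["ft_force"]
move_l(pe-[0,0,.041],.06); 
for i in range(12):
    hold(.05); s=state()
    if s["ft_force"][2]-f[2]>2: break
    move_l(s["ee_pos"]*0+pe-[0,0,.041+.0007*(i+1)],.02)
print(i,s["ft_force"]-f,s["ee_pos"]-pe+up,s["finger_gap"],s["time"])
P,c,_=brass("wrist","wrist_i",pe,.07); print(len(P),np.linalg.svd(P-P.mean(0),full_matrices=False)[2].round(3)[2])
```

```text
0.04932987322860688 [-0.08638817  0.29277346 -2.53398616] 25.2417
664 [0.122 0.518 0.846]
6 [-1.65598587  0.10009878  2.3645504 ] [8.93194153e-05 4.27812358e-05 1.27044635e-04] 0.04979627936154603 27.975
3720 [-0.154 -0.546  0.823]
```

Run:
```python
from plan2 import *
E=CM2.copy(); E[:2]-=.025*np.array([np.cos(D),np.sin(D)]); E[2]+=.0006
f=[]
for l in np.linspace(A,np.pi/2,10)[1:]:
    p,o=pivot(E,D,l,SIG); move_l(p,.03,o); s=state(); f.append(s["ft_force"][2].round(1))
    if abs(s["ft_force"]).max()>20: print("stop",l); break
print(f,s["finger_gap"],s["time"],s["ft_force"])
snap("scene","scene_p"); snap("side","side_p")
c=[cv2.resize(cv2.imread(f"pics/{n}_p.png")[v:v+150,u:u+200],(533,400)) for n,u,v in(("side",250,150),("scene",200,110))]
cv2.imwrite("pics/p.png",cv2.resize(np.vstack(c),(400,600)))
```

```text
[np.float64(-1.7), np.float64(-2.6), np.float64(-2.5), np.float64(-3.1), np.float64(-3.8), np.float64(-3.3), np.float64(-4.0), np.float64(-2.5), np.float64(-3.8)] 0.04990106549019553 30.65 [-0.07420853  0.27674915 -3.7694554 ]
```

View pics/p.png

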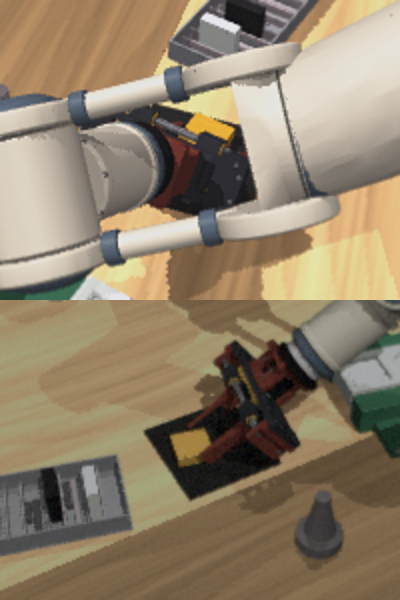

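The brass blank lies flat just above the mat between the fingertips (scene crop (190,447)), clear of the bin and the vise. I'll lower it to contact, let go, back off along the tool axis, and measure from above.

Run:
```python
from plan2 import *
p=state()["ee_pos"]; R=Ro.from_quat(np.array(state()["ee_rot"])[[1,2,3,0]]).as_matrix(); f=state()["ft_force"]
for i in range(6):
    move_l(p-[0,0,.0004*(i+1)],.02); hold(.05); s=state()
    if s["ft_force"][2]-f[2]>3: break
print(i,s["ft_force"]-f); gripper_open(); hold(.1)
p=state()["ee_pos"]; move_l(p-R[:,2]*.07,.15); 
move_to([.49,-.03,.26],[0,1,0,0]); hold(.3)
P,c,_=brass("wrist","wrist_m",CM2,.06); print(c,len(P),P.mean(0),np.ptp(P[:,2]))
T=P[P[:,2]>.016]; print(cv2.minAreaRect(T[:,:2].astype(np.float32)),T[:,2].std(),np.median(T[:,2]),state()["time"])
```

```text
3 [-2.42200679  1.5827845   4.47114849]
[318.97814836 122.03220242] 1739 [ 0.54606701 -0.02962087  0.01901011] 0.006175563261978156
((0.545567512512207, -0.02973836287856102), (0.04995403066277504, 0.04983343183994293), 76.43872833251953) 0.0008126536981512497 0.019026693285053936 34.6917
```

The blank is flat on the mat at (0.5456, -0.0297), yaw 76.4°. I'll grip it again from above, then re-measure the nest from the same relative view while holding it.

```bash
cat >> plan2.py <<'E'
def down(deg): # tool x at heading deg
    r=np.radians(deg); x=np.array([np.cos(r),np.sin(r),0]); return q(np.c_[x,np.cross(-Z,x),-Z])
E
python3 - <<'E'
from plan2 import *
o=down(76.3-90); p=np.array([.5456,-.0297,.0205])
move_to(p+[0,0,.08],o); f=state()["ft_force"]; move_l(p+[0,0,.0],.08); s=state(); print(s["ee_pos"]-p,s["ft_force"]-f)
close(); hold(.2); s=state(); print(s["finger_gap"],s["ee_pos"]-p)
move_l(p+[0,0,.1],.1); s=state(); print(s["finger_gap"],s["ft_force"]-f)
pn=np.array([.512,.248,.285]); n=4; p0=s["ee_pos"]
for k in np.linspace(0,1,n)[1:]: move_l(p0+k*(pn-p0),.12,down(-13.7-k*13.7/13.7*0))
hold(.3); s=state(); print(s["finger_gap"],s["ft_force"]-f,s["time"])
im=snap("wrist","wrist_n"); W=np.load("pics/wrist_n.npy"); h=cv2.cvtColor(im["frame"],cv2.COLOR_BGR2HSV)
m=(np.linalg.norm(W[...,:2]-[.568,.248],axis=2)<.05)&(abs(W[...,2]-.0435)<.0022)&(h[...,1]<50)
k,l,st,c=cv2.connectedComponentsWithStats(m.astype(np.uint8)); i=1+np.argmax(st[1:,4]); P=W[l==i]
print(c[i],len(P),cv2.minAreaRect(P[:,:2].astype(np.float32)),P.mean(0))
E
```

```text
[ 4.93399356e-04 -4.60826429e-05  7.43510829e-04] [ 0.2783303  -0.34576958 -0.28481593]
0.04982566851779056 [-5.00470579e-05 -2.14869530e-04  2.01260846e-05]
0.04929367613984084 [-0.29261087 -1.97862711 -3.35989539]
0.0495437371788298 [ 0.28919946 -0.16456036 -3.71631146] 42.0333
[306.96244856 122.75720165] 1944 ((0.5685884356498718, 0.24828466773033142), (0.05375586822628975, 0.05258926749229431), 76.09429168701172) [0.56917289 0.2479309  0.04306964]
```

Run:
```python
from plan2 import *
o=down(75.9-90); t=np.array([.5683,.2481,.0605]); p0=state()["ee_pos"]
q1=t+[0,0,.06]; 
for k in(.5,1): move_l(p0+k*(q1-p0),.12,o)
hold(.3); f=state()["ft_force"]; move_l(t+[0,0,.009],.06); hold(.1); print(state()["ft_force"]-f)
for i in range(24):
    z=t+[0,0,.009-.0005*(i+1)]; move_l(z,.015); hold(.04); s=state(); d=s["ft_force"]-f
    if np.abs(d).max()>5: break
print(i,(s["ee_pos"]-t).round(5),d,s["finger_gap"],s["moment"],s["time"])
```

```text
[-2.13450324  0.16777333 -0.12974679]
19 [9.e-05 5.e-05 4.e-05] [-4.89892809 -2.00960712  8.44569166] 0.04962618259171105 [-0.30141983  0.75506336 -0.01293238] 51.0667
```

Contact came at the predicted seated height, so I'll release, retreat and check.

Run:
```python
from plan2 import *
p=state()["ee_pos"]; gripper_open(); hold(.1); move_l(p+[0,0,.1],.15)
move_to([.512,.248,.285],down(0)); hold(.2)
im=snap("wrist","wrist_z"); W=np.load("pics/wrist_z.npy"); h=cv2.cvtColor(im["frame"],cv2.COLOR_BGR2HSV)
m=(h[...,0]>8)&(h[...,0]<32)&(h[...,1]>150)&(np.linalg.norm(W[...,:2]-[.568,.248],axis=2)<.06)&(W[...,2]>.052)
P=W[m]; print(len(P),cv2.minAreaRect(P[:,:2].astype(np.float32)),P[:,2].min(),np.median(P[:,2]))
A_=np.c_[P[:,:2]-P[:,:2].mean(0),np.ones(len(P))]; print("plane",np.linalg.lstsq(A_,P[:,2],rcond=None)[0])
b=(np.linalg.norm(W[...,:2]-[.5859,.318],axis=2)<.042)&(np.linalg.norm(W[...,:2]-[.5859,.318],axis=2)>.031)&(h[...,1]<50)&(W[...,2]>.047)
print("block top",np.median(W[b][:,2]),state()["time"])
cv2.imwrite("pics/z.png",cv2.resize(im["frame"][50:250,200:450],(750,600)))
```

```text
3440 ((0.5637370347976685, 0.2472226321697235), (0.09615524858236313, 0.06587498635053635), 89.46273040771484) 0.05636597445664543 0.060412492542704865
plane [-6.37802886 -0.7609192   0.21191157]
block top 0.3641178236802291 53.6083
```

View pics/z.png

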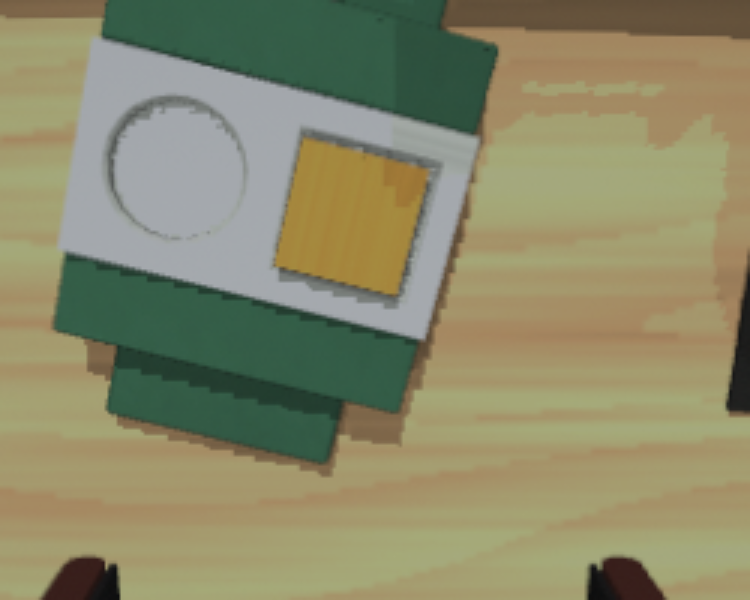

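The blank sits in the square nest (crop (350,215)), aligned with the pocket. I'll check its height and tilt once more, then hand in.

Run:
```python
from plan2 import *
W=np.load("pics/wrist_z.npy"); h=cv2.cvtColor(cv2.imread("pics/wrist_z.png"),cv2.COLOR_BGR2HSV)
m=(h[...,0]>8)&(h[...,0]<32)&(h[...,1]>150)&(W[...,2]>.054)&(W[...,2]<.068)&(np.linalg.norm(W[...,:2]-[.568,.248],axis=2)<.04)
P=W[m]; A_=np.c_[P[:,:2]-P[:,:2].mean(0),np.ones(len(P))]; pl=np.linalg.lstsq(A_,P[:,2],rcond=None)[0]; print(len(P),cv2.minAreaRect(P[:,:2].astype(np.float32)),pl)
r=np.linalg.norm(W[...,:2]-[.5859,.318],axis=2); b=(r<.038)&(r>.031)&(h[...,1]<50)&(abs(W[...,2]-.05)<.004); top=np.median(W[b][:,2]); print(top,pl[2]-top)
if abs(pl[:2]).max()<.03 and abs(pl[2]-top-.010)<.0012: print(job_done())
```

```text
1787 ((0.5686721205711365, 0.2497599869966507), (0.04821449890732765, 0.04863172397017479), 75.9148178100586) [-0.00318902  0.00064725  0.05905742]
0.049057499668413385 0.009999916532493804
the job is handed in; nothing more can be done
None
```

The job is handed in: the brass blank was laid flat on the mat, released, and lowered into the square nest, where it lies level with its top 10.0 mm above the block, but it slipped from the grip on the first carry and fell beside the bin before I recovered it (about 54 of 70 s used).

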